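# Put the two rinsing tubs back together

### The arm

A 6-joint arm with a two-finger parallel gripper is mounted at the origin on the work surface. World frame = base frame: x ahead of the robot, y to its left, z up, the work surface at z = 0. Lengths are in mm, angles in rad, forces in N, time in s.
With the tool pointing down it reaches from about 350 to 850 mm from the base axis. Payload 8.1 kg.
Tool frame: the origin (TCP) lies at the centre of the arm's flange, where the gripper is bolted on; the fingertips stand 186 mm ahead of it and the grasp point (between the pads) lies 167 mm ahead of it; z points along the fingers, y is the line along which they close (so a half turn about z gives the same grasp; the last joint's range is limited). The gripper opens to 93 mm and grips with 3 to 60 N. Pads are 15 mm wide; open, the fingers measure 128 mm over their backs; the gripper's body (75 mm by 188 mm) begins 65 mm behind the grasp point.
Start: joints at [1.094, 0.13, 1.488, -0, 1.523, -0.085], TCP at [229.092, 554.548, 404.735] pointing down, gripper open.
Joint ranges: [-2.96, 2.96], [-0.89, 2.26], [0.02, 2.5], [-1.34, 4.48], [0, 2.73], [-2.66, 2.66]. Speed limits (rad/s): [2.39, 2.39, 2.79, 3.14, 3.14, 3.14].

### API

Orientations are given as a unit quaternion [x, y, z, w].
In Python, from plant import manip gives the robot as it stands.
- The arm moves only by the tool arm_command, never from a script. Its arguments are lists of equal length, an entry for each row: "dp": the shift along the tool's x, y, z in cm, a list of three; "dr": the turn, a rotation vector about the tool's x, y, z in rad, a list of three. A call has 1 to 5 rows; each row is the pose to reach, as a shift and turn from the pose commanded when the call began, along the tool's axes at that moment; what a row does not reach only later rows make up. A row lasts 1/8 s, in which the tool goes at most 62.5 mm and 10.7 degrees, less where a joint would pass 70% of its speed; a pose out of reach is approached as far as the arm can. A call with a gripper value outside its range is refused whole. "hand" is the closure, from 0 (fully open) to 1 (shut), set as the call begins (left out, the last holds). The fingers move at their own pace and stop on an object; the grip force is fixed at half the most. Time passes only in rows, so rows that repeat a pose let the fingers close. It gives the time, the measured TCP pose, the force, the opening and the grip force at its end, in the units of the state.
- manip.state(): the state, without advancing time (a new reading comes with each control period).
- manip.grab_frame(name): name is "scene" or "top"; returns (picture, depth): 400x640x3 uint8, blue, green, red; 400x640 float32, mm along the optical axis (not along the pixel's ray), 0 where there is no reading.
- manip.camera_info(name): a dict with "K" (3x3 intrinsics, pixels), "origin" and "rotation" of the camera in the world. Camera axes: x right, y up, looking along -z (the intrinsics and any distortion apply to the point x, -y, -z); pixel columns grow to the right and rows downward; lengths in mm; the calibration is good to about 2 mm. A picture is of the moment at which its call begins. camera_info takes no time and is no camera call.
- manip.job_done(): hands the job in; it is judged then, once.
Trained networks look in the newest picture that a camera, given by its name, has taken for a name from the list of things; names that differ only in an ending like _2 or _b are one class to them, and where a whole thing is asked for, a point or a joint stands for the part that bears it (a point fixed in the world has none). Each returns a list of dicts, best first, with "p" (0 to 1); they miss things now and then, are a little off and sometimes report something else, mostly with a low value. They report only what shows in the picture. A call takes as long as a camera call. They do not tell look-alikes from the thing itself.
- manip.spot_in(thing, camera): "at" ([column, row] in pixels, amid what is visible of it).
The state is a dict: "time": time; "joints": joint angles; "joint_velocities": joint speeds; "joint_torque": joint torques, N m; "eef_pos": TCP position; "orientation": TCP orientation; "wrist_force": force on the tool from outside, world axes, zero at the start; "ft_torque": the same for the moment, N m; "grip_width": opening from 0.0 (shut) to 1.0 (fully open); "gripper_force": force on a finger pad.
Only numpy, scipy, OpenCV 4.12 (cv2) and the standard library are available. Lean on these libraries where they do the work, as an engineer would, in place of code of your own. Each camera call takes 0.05 s, during which the arm holds its last target. There are 200 camera calls.

### The job

Put the two brush-rinsing tubs back together for the night: hang each tub's own sieve insert in its mouth, the large one in the large tub and the small one in the small tub, and then close each tub with its own lid, plug down inside the insert and knob up, so that inserts and lids are fully seated and level. Leave the tubs standing where they are, and do not disturb the palette, the jar of brushes or the brush on the table.

Things in the scene. Friction and masses are not known exactly. Their poses are not given: they have to be found in the camera images.
- tub_large: Large rinsing tub: open, round, tapered blue plastic bucket, standing loose on the table, 70 mm high, outer diameter 120 mm at the rim, 106 mm at the foot, wall 4 mm (mouth 112 mm clear), floor 5 mm, about 0.55 kg; a thin white bail is folded down on one side. Origin: centre of the underside, z up.
- tub_small: Small rinsing tub: open, round, tapered blue plastic bucket, standing loose on the table, 60 mm high, outer diameter 92 mm at the rim, 80 mm at the foot, wall 4 mm (mouth 84 mm clear), floor 5 mm, about 0.4 kg; a thin white bail is folded down on one side. Origin: centre of the underside, z up.
- insert_large: Large sieve insert: blue cup, 50 mm high, 0.13 kg, outer diameter 100 mm at the top, 84 at the foot, wall 3, floor 4, flange 132 mm across, 3 thick, as top rim. Grip: cross-wall 10 mm thick, white-topped, through the centre along x, top 40 mm above the origin, 41 mm free on either side. Origin: centre of underside, z up. Hung by its flange (any yaw, 6 mm play): origin 23 mm above the tub's.
- insert_small: Small sieve insert: blue cup, 44 mm high, 0.09 kg, outer diameter 72 mm at the top, 62 at the foot, wall 3, floor 4, flange 104 mm across, 3 thick, as top rim. Grip: cross-wall 10 mm thick, white-topped, through the centre along x, top 34 mm above the origin, 28 mm free on either side. Origin: centre of underside, z up. Hung by its flange (any yaw, 6 mm play): origin 19 mm above the tub's.
- lid_large: Large lid: blue disc 128 mm across, 5 thick, on a plug 82 mm across, 7 deep; lies on its plug. White round upright knob on top, 22 mm across, 12 to 46 mm above the origin; 0.12 kg. Origin: centre of the plug's underside, z up. Seated, the plug is inside the insert's rim (94 mm wide, 6 mm play) and the disc flat on its flange: origin 43 mm above the insert's, 66 mm above the tub's.
- lid_small: Small lid: blue disc 100 mm across, 5 thick, on a plug 54 mm across, 7 deep; lies on its plug. White round upright knob on top, 22 mm across, 12 to 46 mm above the origin; 0.08 kg. Origin: centre of the plug's underside, z up. Seated, the plug is inside the insert's rim (66 mm wide, 6 mm play) and the disc flat on its flange: origin 37 mm above the insert's, 56 mm above the tub's.
- palette: Bystander: white plastic watercolour palette, 300 x 210 x 18 mm, with paint wells along both long sides, to the left of the work. Origin: centre of the underside, x along its length.
- brush_jar: Bystander: white ceramic jar 84 mm in diameter and 95 mm high with five brushes standing in it (about 240 mm high in all), to the right of the work. Origin: centre of the underside, z up.
- brush: Bystander: a single round watercolour brush with a pale wooden handle, 250 mm long and 15 mm thick, lying on the table beyond the work. Origin: under its middle, x along it towards the tip.
Things that resemble listed ones, but are neither listed nor needed, are in the scene too. What is shaped like the insert_small but purple or yellow is not meant.

How it is judged:
By the outcome, as a careful person would: the job done as asked, in the order asked, and still so for the second after the job is handed in, with the robot touching nothing.
It also fails if it takes over 99 s, if anything falls off the work surface, if the arm or the gripper's body presses on something with over 40 N, if the wrist force passes 120 N, or if a joint passes its speed limit or range.

## Working session

There is one attempt and no reset: what is moved stays moved. The work goes in short steps, Python scripts to look and compute and a tool call to move; the robot and the scene stay as the last step left them, time stands still between calls to the robot, and variables do not carry over. Pictures are saved under pics/ and viewed, at most 14 in all, crops included, and the job is handed in when it is done.

Besides the shell and the picture viewer there is one more tool, called after "Request:" as name(argument=value, ...) on one line, values as JSON. arm_command: Moves the arm, as the interface text tells. Its arguments: {"type":"object","properties":{"dp":{"type":"array"},"dr":{"type":"array"},"hand":{"type":"number"}},"required":["dp","dr"]}

```bash
mkdir -p pics; ls; cat > h.py <<'E'
import numpy as np, cv2
from plant import manip
from scipy.spatial.transform import Rotation as R
def cloud(name):
    im,d=manip.grab_frame(name); c=manip.camera_info(name)
    K=np.array(c["K"]);v,u=np.mgrid[0:400,0:640]
    x=(u-K[0,2])/K[0,0]*d; y=(v-K[1,2])/K[1,1]*d
    P=np.stack([x,-y,-d],-1)@np.array(c["rotation"]).T+np.array(c["origin"])
    P[d==0]=np.nan
    return im,d,P
E
python3 - <<'E'
from h import *
for n in("top","scene"):
    im,d,P=cloud(n); cv2.imwrite(f"pics/{n}0.png",im); np.save(f"{n}0.npy",P)
    print(manip.camera_info(n))
    for t in "tub_large tub_small insert_large insert_small lid_large lid_small palette brush_jar brush".split():
        for r in manip.spot_in(t,n)[:4]:
            u,v=map(int,r["at"]); print(n,t,round(r["p"],2),u,v,P[v,u].round())
print(manip.state())
E
```

```text
picsTraceback (most recent call last):
  File "<stdin>", line 3, in <module>
  File "h.py", line 8, in cloud
    P=np.stack([x,-y,-d],-1)@np.array(c["rotation"]).T+np.array(c["origin"])
      ~~~~~~~~~~~~~~~~~~~~~~^~~~~~~~~~~~~~~~~~~~~~~~~~
ValueError: matmul: Input operand 1 has a mismatch in its core dimension 0, with gufunc signature (n?,k),(k,m?)->(n?,m?) (size 4 is different from 3)
```

```bash
sed -i 's/np.array(c\["rotation"\]).T/R.from_quat(c["rotation"]).as_matrix().T/' h.py
python3 - <<'E'
from h import *
for n in("top","scene"):
    print(manip.camera_info(n))
    im,d,P=cloud(n); cv2.imwrite(f"pics/{n}0.png",im); np.save(f"{n}0.npy",P)
    for t in "tub_large tub_small insert_large insert_small lid_large lid_small palette brush_jar brush".split():
        for r in manip.spot_in(t,n)[:4]:
            u,v=map(int,r["at"]); print(n,t,round(r["p"],2),u,v,P[v,u].round())
print(manip.state())
E
```

```text
{'K': array([[514.28434303,   0.        , 321.48919921],
       [  0.        , 514.28434303, 198.92470022],
       [  0.        ,   0.        ,   1.        ]]), 'origin': array([ 182.55969243,   -3.74043358, 1654.66871029]), 'rotation': array([-0.0703219 ,  0.06831808,  0.70560341, -0.70179149])}
top tub_large 0.97 310 158 [650.  38.   5.]
top tub_small 0.83 328 211 [470. -21.   9.]
top insert_large 0.75 247 213 [459. 237.  41.]
top insert_small 0.94 210 278 [255. 349.  36.]
top insert_small 0.84 251 120 [776. 233.  27.]
top insert_small 0.7 259 167 [619. 206.   7.]
top insert_small 0.49 474 170 [ 579. -473.  109.]
top lid_large 0.61 389 163 [ 622. -220.   36.]
top lid_small 0.62 261 169 [615. 201.  -1.]
top palette 0.78 173 190 [542. 486.   9.]
top brush_jar 0.66 471 172 [ 585. -478.   57.]
top brush 0.51 324 115 [800. -10.   5.]
{'K': array([[455.25288156,   0.        , 322.52027988],
       [  0.        , 455.25288156, 195.04073303],
       [  0.        ,   0.        ,   1.        ]]), 'origin': array([1051.10463617,  787.32656654,  860.29255178]), 'rotation': array([0.13365652, 0
[... 710 characters left out ...]
  1.30381853e-01,  1.48818408e+00,  2.61053056e-05,
        1.52300889e+00, -8.53742769e-02]), 'joint_velocities': array([-1.03133268e-03, -2.63772916e-04, -8.32196222e-04, -6.73380321e-04,
        3.98587739e-04, -4.84680020e-05]), 'joint_torque': array([ 9.58192322e-04, -5.59793293e+01, -4.92052925e+01,  7.66874361e-02,
        2.28469796e-02,  3.39950498e-05]), 'eef_pos': array([229.08039359, 554.55468002, 404.75481844]), 'orientation': array([ 1.94654438e-01,  9.80871882e-01,  1.21801656e-05, -1.00517547e-05]), 'wrist_force': array([ 0.14313645,  0.42434136, -0.65242778]), 'ft_torque': array([ 0.02747766, -0.00202386, -0.0565947 ]), 'gripper_force': 0.0, 'grip_width': 0.9996988591966365}
```

View pics/top0.png

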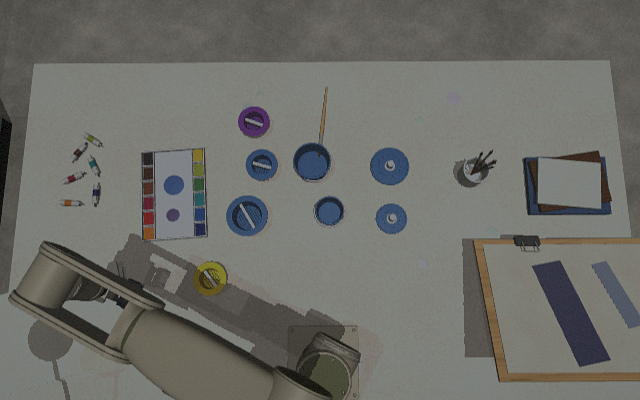

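View pics/scene0.png

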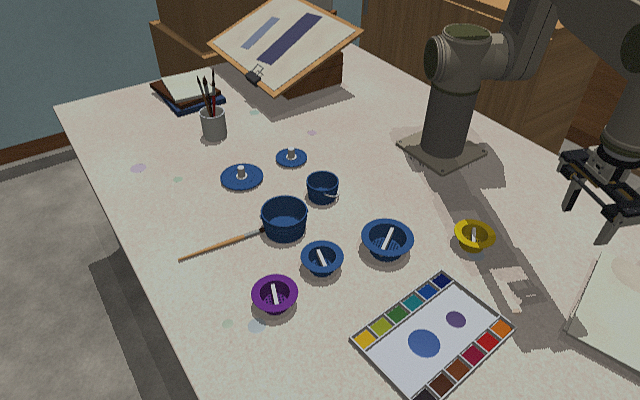

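```bash
cat > meas.py <<'E'
from h import *
from scipy.optimize import least_squares
def plane(cam,z,uv):
    c=manip.camera_info(cam);K=np.array(c["K"]);o=np.array(c["origin"])
    uv=np.atleast_2d(uv).astype(float)
    r=np.c_[(uv[:,0]-K[0,2])/K[0,0],-(uv[:,1]-K[1,2])/K[1,1],-np.ones(len(uv))]@R.from_quat(c["rotation"]).as_matrix().T
    return (o+r*((z-o[2])/r[:,2])[:,None])[:,:2]
def ring(cam,im,P,c0,z,ri,ro,zt=8):
    """centre of an annulus (blue) at height z near c0, from pixels back-projected onto its plane"""
    hsv=cv2.cvtColor(im,cv2.COLOR_BGR2HSV)
    m=(abs(hsv[...,0].astype(int)-107)<16)&(hsv[...,1]>90)&(abs(P[...,2]-z)<zt)&(np.hypot(P[...,0]-c0[0],P[...,1]-c0[1])<ro+25)
    v,u=np.nonzero(m); q=plane(cam,z,np.c_[u,v])
    def f(c):
        d=np.hypot(*(q-c).T); return np.maximum(0,np.maximum(ri-d,d-ro))+.02*np.abs(d-(ri+ro)/2)
    s=least_squares(f,np.median(q,0),loss='soft_l1',diff_step=1e-3)
    d=np.hypot(*(q-s.x).T)
    return s.x.round(1),len(q),np.percentile(d,[2,98]).round(),np.median(P[m][:,2]).round(1)
def white(cam,im,P,c0,z,rad,zt=12):
    hsv=cv2.cvtColor(im,cv2.COLOR_BGR2HSV)
    q0=plane(cam,z,np.stack(np.meshgrid(range(640),range(400)),-1).reshape(-1,2)).reshape(400,640,2)
    m=(hsv[...,1]<80)&(hsv[...,2]>90)&(np.hypot(*(q0-c0).transpose(2,0,1))<rad)
    q=q0[m]; e,V=np.linalg.eigh(np.cov(q.T)); a=V[:,1]
    return q.mean(0).round(1),len(q),np.sqrt(e*12).round(1),round(float(np.arctan2(a[1],a[0])%np.pi),3),np.nanmedian(P[m][:,2]).round(1)
E
python3 - <<'E'
from meas import *
for n in("top","scene"):
    im=cv2.imread(f"pics/{n}0.png");P=np.load(f"{n}0.npy")
    for t,c,z,ri,ro in [("tubL",(642,26),70,56,60),("tubS",(470,-25),60,42,46),("insL",(450,230),50,47,66),("insS",(618,200),44,33,52),("lidL",(622,-222),12,11,64),("lidS",(444,-215),12,11,50)]:
        r=ring(n,im,P,c,z,ri,ro); print(n,t,*r)
        if t[0]!='t':
            zz={"insL":40,"insS":34,"lidL":46,"lidS":46}[t]; print('   white',*white(n,im,P,r[0],zz,ri if t[0]=='i' else 22))
E
```

```text
top tubL [624.3  31.1] 141 [54. 59.] 69.6
top tubS [464.8 -24.4] 95 [41. 45.] 59.0
top insL [450.8 237.5] 619 [46. 64.] 50.2
   white [450.5 237.6] 88 [10.1 89.5] 0.539 39.8
top insS [619.3 194.9] 431 [32. 50.] 43.9
   white [619.5 195.1] 65 [11.7 60.6] 1.281 33.0
top lidL [ 619.9 -223.9] 955 [20. 62.] 12.2
   white [ 615.6 -222.4] 65 [28.4 31.5] 0.725 39.2
top lidS [ 444.4 -224.4] 590 [19. 48.] 12.5
   white [ 440.2 -221.7] 77 [29.6 31.7] 0.558 20.2
scene tubL [627.8  35.3] 300 [52. 62.] 67.7
scene tubS [469. -20.] 182 [37. 48.] 57.2
scene insL [454.7 240.2] 857 [44. 66.] 48.9
   white [449.9 236.8] 98 [10.5 81.5] 0.547 39.1
scene insS [622.2 197.8] 715 [31. 52.] 43.0
   white [619.9 193.4] 70 [ 9.9 53.9] 1.279 33.2
scene lidL [ 620.2 -223.4] 752 [20. 63.] 11.6
   white [ 618.9 -226.7] 36 [19.1 33.9] 0.978 43.7
scene lidS [ 445.3 -223.6] 358 [19. 50.] 11.4
   white [ 443.  -227.7] 60 [30.3 36.1] 2.58 1.5
```

```bash
cat > plan.py <<'E'
import json,sys,numpy as np
def load():
    try: return json.load(open("cmd.json"))
    except OSError: return [229.1,554.55,404.75,1.179]
def plan(way):
    """way: (x,y,grasp z,yaw of closing axis); prints the shift/turn of each single-pose call; yaw None keeps"""
    c=load()
    for x,y,zg,yaw in way:
        yaw=c[3] if yaw is None else yaw
        Y=np.array([np.cos(c[3]),np.sin(c[3])]); X=np.array([-Y[1],Y[0]]); D=np.array([x-c[0],y-c[1]])
        dp=np.round(np.array([D@X,D@Y,-(zg+167-c[2])])/10,1); a=round(-(yaw-c[3]),2)
        n=max(np.linalg.norm(dp)*10/62.5,abs(a)/.1867)
        print("dp",dp.tolist(),"dr",[0,0,a],"rows %.1f"%n)
        w=c[:2]+(dp[0]*X+dp[1]*Y)*10; c=[*map(float,w),c[2]-dp[2]*10,c[3]-a]
    json.dump(c,open("cmd.json","w")); print(np.round(c,2))
E
python3 - <<'E'
from plan import plan
plan([(450.5,237.5,131,2.11),(450.5,237.5,31,2.11),(450.5,237.5,171,2.11),(624.5,32,171,2.11),(624.5,32,75,2.11)])
E
```

```text
dp [-32.6, -20.8, 10.7] dr [0, 0, -0.93] rows 6.4
dp [0.1, -0.0, 10.0] dr [0, 0, -0.0] rows 1.6
dp [-0.0, -0.0, -14.0] dr [0, 0, -0.0] rows 2.2
dp [-4.4, -26.6, -0.0] dr [0, 0, -0.0] rows 4.3
dp [-0.0, 0.0, 9.6] dr [0, 0, -0.0] rows 1.5
[624.24  31.47 241.75   2.11]
```

Request:
arm_command(dp=[[-4,-2.6,1],[-8,-5.2,2],[-12,-7.8,3],[-16,-10.4,5],[-16,-10.4,5]], dr=[[0,0,0],[0,0,0],[0,0,0],[0,0,0],[0,0,0]], hand=0.57)

```text
time: 1.68
eef_pos: [338.3, 394.8, 353.0]
orientation: [0.197, 0.98, -0.001, -0.001]
wrist_force: [-1.1, 0.7, -0.1]
grip_width: 0.513
gripper_force: 0.0
```

Request:
arm_command(dp=[[-5,-3,1],[-10,-6.4,3],[-16.6,-10.4,5.7],[-16.6,-10.4,5.7],[-16.6,-10.4,5.7]], dr=[[0,0,-0.18],[0,0,-0.36],[0,0,-0.55],[0,0,-0.74],[0,0,-0.93]])

```text
time: 2.3
eef_pos: [451.8, 236.7, 297.1]
orientation: [-0.244, 0.97, -0.0, -0.001]
wrist_force: [-0.4, -0.2, -0.1]
grip_width: 0.429
gripper_force: 0.0
```

Request:
arm_command(dp=[[0,0,0],[0,0,0]], dr=[[0,0,0],[0,0,0]])

```text
time: 2.55
eef_pos: [450.9, 238.7, 298.3]
orientation: [-0.241, 0.97, 0.0, 0.0]
wrist_force: [-0.9, -0.2, 0.5]
grip_width: 0.432
gripper_force: 0.0
```

Request:
arm_command(dp=[[0,0,2],[0.1,0,5],[0.1,0,8],[0.1,0,10],[0.1,0,10]], dr=[[0,0,-0.05],[0,0,-0.05],[0,0,-0.05],[0,0,-0.05],[0,0,-0.05]])

```text
time: 3.18
eef_pos: [448.9, 237.7, 196.4]
orientation: [-0.266, 0.964, -0.0, -0.002]
wrist_force: [0.4, 0.1, 0.3]
grip_width: 0.431
gripper_force: 0.0
```

Request:
arm_command(dp=[[0,0,0],[0,0,0],[0,0,0],[0,0,0]], dr=[[0,0,0],[0,0,0],[0,0,0],[0,0,0]], hand=1)

```text
time: 3.68
eef_pos: [450.4, 237.5, 198.4]
orientation: [-0.267, 0.964, 0.0, 0.001]
wrist_force: [-1.9, -0.7, 3.6]
grip_width: 0.104
gripper_force: 30.0
```

Request:
arm_command(dp=[[0,0,-1],[0,0,-4],[0,0,-8],[0,0,-12],[0,0,-14]], dr=[[0,0,0],[0,0,0],[0,0,0],[0,0,0],[0,0,0]])

```text
time: 4.3
eef_pos: [450.5, 237.5, 341.0]
orientation: [-0.267, 0.964, 0.0, 0.002]
wrist_force: [-0.5, 0.4, -1.8]
grip_width: 0.106
gripper_force: 30.0
```

Request:
arm_command(dp=[[-0.5,-3,0],[-1.5,-9,0],[-2.6,-15.5,0],[-3.7,-22,0],[-4.4,-26.6,0]], dr=[[0,0,0],[0,0,0],[0,0,0],[0,0,0],[0,0,0]])

```text
time: 4.92
eef_pos: [625.7, 29.8, 338.1]
orientation: [-0.267, 0.964, -0.0, 0.0]
wrist_force: [0.9, 0.3, -1.6]
grip_width: 0.103
gripper_force: 30.0
```

Request:
arm_command(dp=[[0,0,0],[0,0,0],[0,0,0]], dr=[[0,0,0],[0,0,0],[0,0,0]])

```text
time: 5.3
eef_pos: [624.0, 33.0, 337.9]
orientation: [-0.268, 0.964, 0.0, -0.0]
wrist_force: [0.4, 0.5, -2.4]
grip_width: 0.107
gripper_force: 30.0
```

```bash
python3 - <<'E'
from meas import *
s=manip.state(); print(s["eef_pos"].round(1),s["orientation"].round(3),s["grip_width"],s["wrist_force"])
im,d,P=cloud("scene"); cv2.imwrite("pics/s1.png",im[100:300,180:480].repeat(2,0).repeat(2,1))
E
```

```text
[624.   33.  337.9] [-0.268  0.964  0.    -0.   ] 0.10691789499798386 [ 0.37234935  0.47057399 -2.42366814]
```

View pics/s1.png

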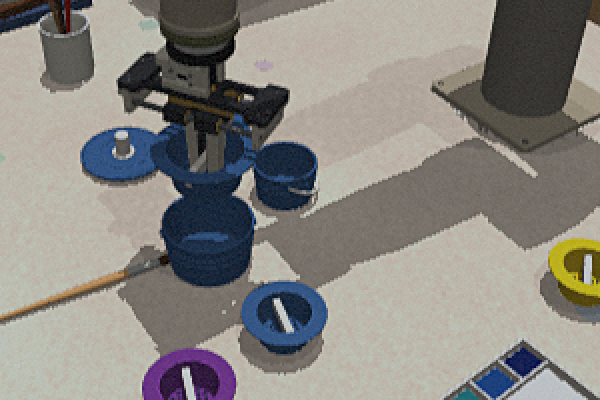

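Request:
arm_command(dp=[[0,0,3],[0,0,7],[0,0,9],[0,0,10.5],[0,0,11.5]], dr=[[0,0,0],[0,0,0],[0,0,0],[0,0,0],[0,0,0]])

```text
time: 5.98
eef_pos: [624.9, 32.1, 222.8]
orientation: [-0.267, 0.964, -0.0, 0.0]
wrist_force: [0.3, -0.5, -1.4]
grip_width: 0.104
gripper_force: 30.0
```

Request:
arm_command(dp=[[0,0,0.1],[0,0,0.1],[0,0,0.1]], dr=[[0,0,0],[0,0,0],[0,0,0]])

```text
time: 6.35
eef_pos: [625.0, 31.8, 222.5]
orientation: [-0.267, 0.964, -0.0, 0.001]
wrist_force: [-0.7, -0.4, -1.4]
grip_width: 0.103
gripper_force: 30.0
```

Request:
arm_command(dp=[[0,0,0.1],[0,0,0.1],[0,0,0.1],[0,0,0.1]], dr=[[0,0,0],[0,0,0],[0,0,0],[0,0,0]], hand=0.65)

```text
time: 6.85
eef_pos: [624.7, 31.9, 220.8]
orientation: [-0.267, 0.964, -0.0, 0.0]
wrist_force: [-0.3, 0.8, -0.3]
grip_width: 0.35
gripper_force: 0.0
```

Request:
arm_command(dp=[[0,0,-2],[0,0,-5],[0,0,-9],[0,0,-12],[0,0,-12]], dr=[[0,0,0],[0,0,0],[0,0,0],[0,0,0],[0,0,0]])

```text
time: 7.48
eef_pos: [625.8, 31.9, 346.1]
orientation: [-0.267, 0.964, -0.001, 0.004]
wrist_force: [0.2, 0.2, 0.1]
grip_width: 0.352
gripper_force: 0.0
```

```bash
sed -i '/^def load/,/1.179\]/d' plan.py; sed -i '1a from plant import manip\ndef load():\n    s=manip.state();q=s["orientation"];return [*map(float,s["eef_pos"]),float(2*np.arctan2(q[1],q[0])-np.pi/2)]' plan.py
python3 - <<'E'
from plan import plan
plan([(619.5,195,127,-0.29),(619.5,195,27,None),(619.5,195,150,None),(465.5,-23.5,150,None)])
from plant import manip; print(manip.state()["joints"].round(2))
E
```

```text
dp [-7.8, 14.3, 5.2] dr [0, 0, 2.4] rows 12.9
dp [0.0, 0.0, 10.0] dr [0, 0, -0.0] rows 1.6
dp [0.0, 0.0, -12.3] dr [0, 0, -0.0] rows 2.0
dp [-25.3, -8.5, 0.0] dr [0, 0, -0.0] rows 4.3
[ 4.6562e+02 -2.3660e+01  3.1707e+02 -2.9000e-01]
[-0.03  0.23  1.48  0.    1.42 -2.14]
```

Request:
arm_command(dp=[[-1,2,0],[-3,5,0],[-5,9,0],[-7,12,0],[-7.8,14.3,0]], dr=[[0,0,0.16],[0,0,0.32],[0,0,0.48],[0,0,0.64],[0,0,0.8]], hand=0.76)

```text
time: 8.1
eef_pos: [617.5, 196.3, 339.8]
orientation: [0.132, 0.991, -0.0, -0.001]
wrist_force: [-0.7, -0.6, -0.2]
grip_width: 0.238
gripper_force: 0.0
```

Request:
arm_command(dp=[[0,0,1],[0,0,2],[0,0,3],[0,0,4],[0,0,4]], dr=[[0,0,0.16],[0,0,0.32],[0,0,0.48],[0,0,0.64],[0,0,0.8]])

```text
time: 8.72
eef_pos: [617.1, 194.4, 298.5]
orientation: [0.508, 0.862, -0.001, -0.001]
wrist_force: [0.5, -0.4, 0.5]
grip_width: 0.243
gripper_force: 0.0
```

Request:
arm_command(dp=[[0,0,0],[0,0,0],[0,0,0],[0,0,0],[0,0,0]], dr=[[0,0,0.16],[0,0,0.32],[0,0,0.48],[0,0,0.64],[0,0,0.8]])

```text
time: 9.35
eef_pos: [617.6, 194.6, 299.8]
orientation: [0.803, 0.596, -0.001, -0.0]
wrist_force: [-0.4, -0.6, 0.0]
grip_width: 0.24
gripper_force: 0.0
```

Request:
arm_command(dp=[[0,0,0],[0,0,0]], dr=[[0,0,0],[0,0,0]])

```text
time: 9.6
eef_pos: [617.8, 194.6, 300.3]
orientation: [0.8, 0.599, -0.0, -0.0]
wrist_force: [0.1, -0.4, -0.3]
grip_width: 0.24
gripper_force: 0.0
```

```bash
python3 - <<'E'
from meas import *
from plan import plan
im,d,P=cloud("top"); cv2.imwrite("pics/t2.png",im)
print(ring("top",im,P,(624,32),73,47,66)); s=cloud("scene")
print(ring("scene",s[0],s[2],(624,32),73,47,66)); cv2.imwrite("pics/s2.png",s[0][100:300,180:480].repeat(2,0).repeat(2,1))
q=manip.state(); print(q["eef_pos"],q["orientation"])
plan([(619.5,195,27,-0.29)])
E
```

```text
(array([625.3,  31.8]), 609, array([46., 64.]), np.float64(73.1))
(array([626.7,  35. ]), 489, array([44., 66.]), np.float64(72.6))
[617.87217705 194.64156318 300.5121699 ] [ 8.00801708e-01  5.98929538e-01 -1.62750354e-04 -8.32902428e-05]
dp [0.1, 0.1, 10.7] dr [0, 0, 0.0] rows 1.7
[ 6.1911e+02  1.9532e+02  1.9351e+02 -2.9000e-01]
```

View pics/s2.png

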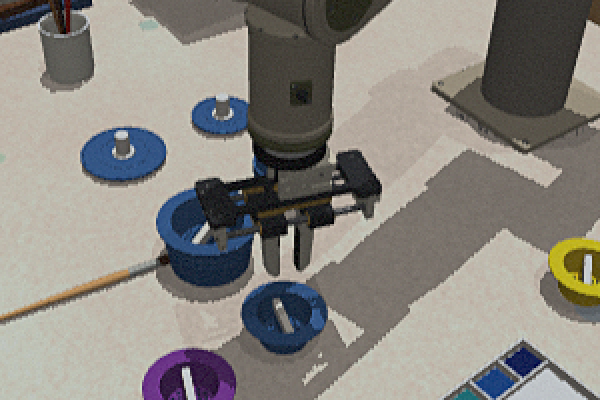

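Request:
arm_command(dp=[[0.1,0.1,3],[0.1,0.1,6],[0.1,0.1,8.5],[0.1,0.1,10.2],[0.1,0.1,10.6]], dr=[[0,0,0],[0,0,0],[0,0,0],[0,0,0],[0,0,0]])

```text
time: 10.32
eef_pos: [618.7, 195.2, 193.4]
orientation: [0.801, 0.598, -0.001, -0.0]
wrist_force: [-0.6, 0.2, 0.1]
grip_width: 0.238
gripper_force: 0.0
```

Request:
arm_command(dp=[[0,0,0],[0,0,0],[0,0,0],[0,0,0]], dr=[[0,0,0],[0,0,0],[0,0,0],[0,0,0]], hand=1)

```text
time: 10.82
eef_pos: [619.8, 195.4, 196.0]
orientation: [0.801, 0.598, 0.001, 0.0]
wrist_force: [0.0, 0.1, 4.8]
grip_width: 0.105
gripper_force: 30.0
```

Request:
arm_command(dp=[[0,0,-1],[0,0,-3],[0,0,-7],[0,0,-11],[0,0,-13]], dr=[[0,0,0],[0,0,0],[0,0,0],[0,0,0],[0,0,0]])

```text
time: 11.45
eef_pos: [619.9, 195.5, 329.1]
orientation: [0.802, 0.598, 0.002, 0.001]
wrist_force: [-1.0, 0.2, -0.9]
grip_width: 0.105
gripper_force: 30.0
```

```bash
python3 - <<'E'
from meas import *
from plan import plan
plan([(465.5,-23.5,157,None)])
print(manip.state()["joints"].round(2))
E
```

```text
dp [-25.4, -8.6, 0.5] dr [0, 0, -0.0] rows 4.3
[ 4.6512e+02 -2.3490e+01  3.2407e+02 -2.9000e-01]
[0.23 0.3  1.43 0.   1.4  0.52]
```

Request:
arm_command(dp=[[-3,-1,0],[-9,-3,0],[-15,-5.1,0],[-21,-7.1,0],[-25.4,-8.6,0]], dr=[[0,0,0],[0,0,0],[0,0,0],[0,0,0],[0,0,0]])

```text
time: 12.08
eef_pos: [462.7, -25.1, 324.5]
orientation: [0.802, 0.598, -0.0, -0.0]
wrist_force: [0.7, -0.5, -1.4]
grip_width: 0.107
gripper_force: 30.0
```

Request:
arm_command(dp=[[0,0,0],[0,0,0],[0,0,0],[0,0,0]], dr=[[0,0,0],[0,0,0],[0,0,0],[0,0,0]])

```text
time: 12.58
eef_pos: [464.8, -22.9, 324.6]
orientation: [0.801, 0.599, -0.0, -0.0]
wrist_force: [0.0, 0.3, -0.5]
grip_width: 0.106
gripper_force: 30.0
```

Within tolerance; lower by 324.6−215 ≈ 11 cm.

Request:
arm_command(dp=[[0,0,3],[0,0,7],[0,0,9],[0,0,10.2],[0,0,10.9]], dr=[[0,0,0],[0,0,0],[0,0,0],[0,0,0],[0,0,0]])

```text
time: 13.2
eef_pos: [464.6, -23.4, 215.4]
orientation: [0.801, 0.598, -0.0, -0.0]
wrist_force: [0.4, 0.2, -1.0]
grip_width: 0.106
gripper_force: 30.0
```

Request:
arm_command(dp=[[0,0,0.1],[0,0,0.1],[0,0,0.1]], dr=[[0,0,0],[0,0,0],[0,0,0]])

```text
time: 13.58
eef_pos: [464.8, -23.7, 215.3]
orientation: [0.802, 0.598, 0.0, 0.0]
wrist_force: [0.0, 0.9, -0.6]
grip_width: 0.104
gripper_force: 30.0
```

Request:
arm_command(dp=[[0,0,0],[0,0,0],[0,0,0],[0,0,0]], dr=[[0,0,0],[0,0,0],[0,0,0],[0,0,0]], hand=0.76)

```text
time: 14.08
eef_pos: [464.4, -23.7, 214.7]
orientation: [0.802, 0.598, -0.0, 0.0]
wrist_force: [-0.2, 0.7, 0.6]
grip_width: 0.239
gripper_force: 0.0
```

Request:
arm_command(dp=[[0,0,-2],[0,0,-5],[0,0,-9],[0,0,-12],[0,0,-12]], dr=[[0,0,0],[0,0,0],[0,0,0],[0,0,0],[0,0,0]])

```text
time: 14.7
eef_pos: [465.4, -23.8, 337.7]
orientation: [0.802, 0.598, 0.002, 0.002]
wrist_force: [0.2, -0.5, -0.5]
grip_width: 0.24
gripper_force: 0.0
```

```bash
python3 - <<'E'
from plan import plan
plan([(620,-224,144,None),(620,-224,34,None)])
E
```

```text
dp [-14.8, 20.5, 2.7] dr [0, 0, -0.0] rows 4.1
dp [0.0, 0.0, 11.0] dr [0, 0, -0.0] rows 1.8
[ 6.1980e+02 -2.2408e+02  2.0071e+02 -2.9000e-01]
```

Request:
arm_command(dp=[[-2,3,0],[-5,7,0],[-9,12,0],[-13,17.5,1],[-14.8,20.5,2]], dr=[[0,0,0],[0,0,0],[0,0,0],[0,0,0],[0,0,0]], hand=0.4)

```text
time: 15.32
eef_pos: [619.4, -226.2, 312.6]
orientation: [0.802, 0.597, -0.0, -0.0]
wrist_force: [-0.5, -0.2, -0.3]
grip_width: 0.601
gripper_force: 0.0
```

Request:
arm_command(dp=[[0,0,0],[0,0,0],[0,0,0]], dr=[[0,0,0],[0,0,0],[0,0,0]])

```text
time: 15.7
eef_pos: [618.5, -223.0, 315.1]
orientation: [0.801, 0.598, 0.0, 0.0]
wrist_force: [-0.4, -1.0, 0.3]
grip_width: 0.603
gripper_force: 0.0
```

```bash
python3 - <<'E'
from meas import *
from plan import plan
im,d,P=cloud("top")
print(ring("top",im,P,(465,-24),63,33,52),ring("top",im,P,(625,32),73,47,66),ring("top",im,P,(445,-224),12,11,50))
im,d,P=cloud("scene"); cv2.imwrite("pics/s3.png",im[100:300,180:480].repeat(2,0).repeat(2,1))
print(ring("scene",im,P,(465,-24),63,33,52),ring("scene",im,P,(620,-224),12,11,64))
plan([(620,-224,34,None)])
E
```

```text
(array([464.6, -24.7]), 383, array([32., 51.]), np.float64(63.4)) (array([624.9,  31.7]), 612, array([46., 65.]), np.float64(73.2)) (array([ 442., -237.]), 86, array([20., 39.]), np.float64(12.5))
(array([467.9, -21. ]), 460, array([29., 53.]), np.float64(62.4)) (array([ 621.1, -222.8]), 748, array([19., 63.]), np.float64(11.4))
dp [-0.1, 0.2, 11.5] dr [0, 0, -0.0] rows 1.8
[ 6.2025e+02 -2.2459e+02  2.0067e+02 -2.9000e-01]
```

View pics/s3.png

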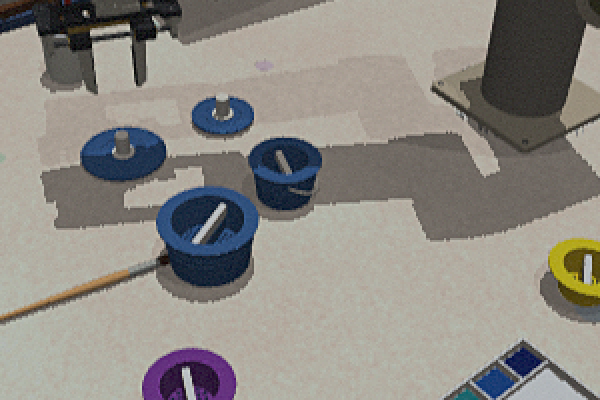

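Request:
arm_command(dp=[[0,0.1,3],[0,0.2,6],[0,0.2,9],[0,0.2,11],[0,0.2,11.4]], dr=[[0,0,0],[0,0,0],[0,0,0],[0,0,0],[0,0,0]])

```text
time: 16.42
eef_pos: [620.1, -223.9, 199.5]
orientation: [0.801, 0.598, -0.001, -0.001]
wrist_force: [-0.1, -0.1, 0.8]
grip_width: 0.598
gripper_force: 0.0
```

Request:
arm_command(dp=[[0,0,0],[0,0,0],[0,0,0],[0,0,0],[0,0,0]], dr=[[0,0,0],[0,0,0],[0,0,0],[0,0,0],[0,0,0]], hand=1)

```text
time: 17.05
eef_pos: [620.9, -224.6, 201.5]
orientation: [0.802, 0.598, 0.0, 0.0]
wrist_force: [-1.1, 0.3, 2.7]
grip_width: 0.23
gripper_force: 30.0
```

Request:
arm_command(dp=[[0,0,-1],[0,0,-3],[0,0,-7],[0,0,-11],[0,0,-13]], dr=[[0,0,0],[0,0,0],[0,0,0],[0,0,0],[0,0,0]])

```text
time: 17.68
eef_pos: [621.4, -224.8, 335.2]
orientation: [0.802, 0.598, 0.001, 0.002]
wrist_force: [-0.3, 0.6, -0.7]
grip_width: 0.228
gripper_force: 30.0
```

```bash
python3 - <<'E'
from meas import *
from plan import plan
im,d,P=cloud("scene"); cv2.imwrite("pics/s4.png",im[100:300,180:480].repeat(2,0).repeat(2,1))
plan([(625,32,160,None)])
E
```

```text
dp [24.7, -7.0, 1.0] dr [0, 0, -0.0] rows 4.1
[ 6.2500e+02  3.1780e+01  3.2708e+02 -2.9000e-01]
```

View pics/s4.png

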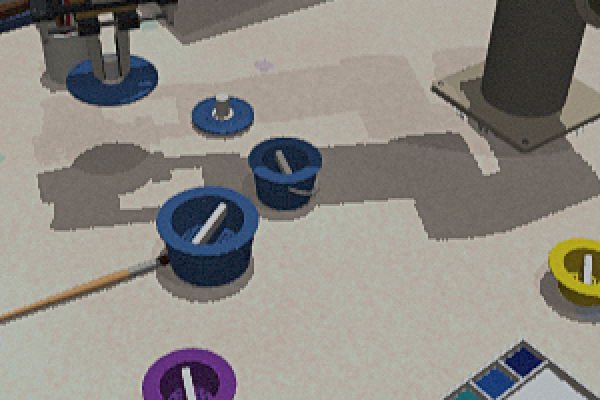

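Request:
arm_command(dp=[[3,-0.8,0],[9,-2.5,0],[15,-4.2,0],[21,-6,0],[24.7,-7,0]], dr=[[0,0,0],[0,0,0],[0,0,0],[0,0,0],[0,0,0]])

```text
time: 18.35
eef_pos: [623.2, 35.2, 329.5]
orientation: [0.801, 0.599, -0.001, -0.001]
wrist_force: [0.4, -0.1, -1.6]
grip_width: 0.23
gripper_force: 30.0
```

Request:
arm_command(dp=[[0,0,0],[0,0,0],[0,0,0],[0,0,0]], dr=[[0,0,0],[0,0,0],[0,0,0],[0,0,0]])

```text
time: 18.85
eef_pos: [624.0, 31.0, 330.6]
orientation: [0.802, 0.597, -0.0, -0.0]
wrist_force: [-0.3, 0.1, -1.1]
grip_width: 0.229
gripper_force: 30.0
```

```bash
python3 - <<'E'
from meas import *
from plan import plan
s=manip.state(); z=s["eef_pos"][2]-201.3; print(z,s["eef_pos"])
im,d,P=cloud("scene"); print(ring("scene",im,P,(625,32),z+12,11,64))
plan([(625,32,101,None)])
E
```

```text
129.28178938238847 [623.99316003  30.99376072 330.58178938]
(array([626.1,  34.2]), 1028, array([18., 65.]), np.float64(140.6))
dp [0.1, 0.1, 6.3] dr [0, 0, -0.0] rows 1.0
[ 6.2526e+02  3.1830e+01  2.6768e+02 -2.9000e-01]
```

Request:
arm_command(dp=[[0.1,0.1,2],[0.1,0.1,4],[0.1,0.1,5.2],[0.1,0.1,5.8],[0.1,0.1,6.2]], dr=[[0,0,0],[0,0,0],[0,0,0],[0,0,0],[0,0,0]])

```text
time: 19.52
eef_pos: [625.3, 32.9, 268.4]
orientation: [0.801, 0.598, -0.0, -0.0]
wrist_force: [0.3, -0.4, -1.4]
grip_width: 0.232
gripper_force: 30.0
```

Request:
arm_command(dp=[[0,0,0.1],[0,0,0.1],[0,0,0.1]], dr=[[0,0,0],[0,0,0],[0,0,0]])

```text
time: 19.9
eef_pos: [625.4, 32.9, 268.3]
orientation: [0.802, 0.598, 0.0, 0.0]
wrist_force: [0.2, -0.7, -1.4]
grip_width: 0.231
gripper_force: 30.0
```

Request:
arm_command(dp=[[0,0,0],[0,0,0],[0,0,0],[0,0,0]], dr=[[0,0,0],[0,0,0],[0,0,0],[0,0,0]], hand=0.4)

```text
time: 20.4
eef_pos: [625.2, 32.9, 267.8]
orientation: [0.802, 0.598, 0.0, 0.0]
wrist_force: [0.3, 0.6, 0.3]
grip_width: 0.587
gripper_force: 0.0
```

Request:
arm_command(dp=[[0,0,-1],[0,0,-3],[0,0,-5],[0,0,-7],[0,0,-7]], dr=[[0,0,0],[0,0,0],[0,0,0],[0,0,0],[0,0,0]])

```text
time: 21.02
eef_pos: [626.1, 32.9, 341.2]
orientation: [0.802, 0.598, 0.002, 0.002]
wrist_force: [0.2, -0.9, -0.1]
grip_width: 0.6
gripper_force: 0.0
```

```bash
python3 - <<'E'
from plan import plan
plan([(444.5,-224,140,None)])
E
```

```text
dp [-29.8, -10.1, 3.4] dr [0, 0, -0.0] rows 5.1
[ 4.4440e+02 -2.2402e+02  3.0725e+02 -2.9000e-01]
```

Request:
arm_command(dp=[[-4,-1.4,0],[-9.5,-3.2,0],[-15.5,-5.2,0],[-21.5,-7.2,0],[-27,-9.1,0]], dr=[[0,0,0],[0,0,0],[0,0,0],[0,0,0],[0,0,0]])

```text
time: 21.65
eef_pos: [459.5, -201.3, 337.2]
orientation: [0.801, 0.598, -0.0, -0.0]
wrist_force: [0.3, -0.8, 0.7]
grip_width: 0.596
gripper_force: 0.0
```

Request:
arm_command(dp=[[-2.8,-1,2],[-2.8,-1,3],[-2.8,-1,3],[-2.8,-1,3],[-2.8,-1,3]], dr=[[0,0,0],[0,0,0],[0,0,0],[0,0,0],[0,0,0]])

```text
time: 22.28
eef_pos: [444.3, -223.4, 308.4]
orientation: [0.801, 0.599, 0.0, 0.0]
wrist_force: [-0.2, 0.0, 0.4]
grip_width: 0.602
gripper_force: 0.0
```

```bash
python3 - <<'E'
from meas import *
from plan import plan
im,d,P=cloud("scene"); print(ring("scene",im,P,(625,32),78,11,64), ring("scene",im,P,(444.5,-224),12,11,50))
im,d,P=cloud("top"); print(ring("top",im,P,(625,32),78,11,64))
plan([(444.5,-224,34,None)])
E
```

```text
(array([628.5,  36.7]), 1260, array([18., 66.]), np.float64(77.7)) (array([ 444.9, -223.4]), 350, array([18., 50.]), np.float64(11.7))
(array([624.7,  32.1]), 1102, array([20., 64.]), np.float64(78.3))
dp [-0.0, 0.1, 10.7] dr [0, 0, -0.0] rows 1.7
[ 4.4501e+02 -2.2384e+02  2.0123e+02 -2.9000e-01]
```

Large lid is seated (top at 78 mm). Pick the small lid.

Request:
arm_command(dp=[[0,0,3],[0,0,6],[0,0,9],[0,0,10.4],[0,0,10.7]], dr=[[0,0,0],[0,0,0],[0,0,0],[0,0,0],[0,0,0]])

```text
time: 23.0
eef_pos: [443.4, -223.8, 200.2]
orientation: [0.801, 0.598, -0.0, -0.001]
wrist_force: [-0.1, -0.7, 0.2]
grip_width: 0.606
gripper_force: 0.0
```

Request:
arm_command(dp=[[0,0,0],[0,0,0],[0,0,0],[0,0,0],[0,0,0]], dr=[[0,0,0],[0,0,0],[0,0,0],[0,0,0],[0,0,0]], hand=1)

```text
time: 23.62
eef_pos: [443.7, -224.1, 201.3]
orientation: [0.802, 0.598, 0.0, 0.0]
wrist_force: [-0.3, 0.2, 3.5]
grip_width: 0.234
gripper_force: 30.0
```

Request:
arm_command(dp=[[0,0,-1],[0,0,-3],[0,0,-7],[0,0,-11],[0,0,-13]], dr=[[0,0,0],[0,0,0],[0,0,0],[0,0,0],[0,0,0]])

```text
time: 24.25
eef_pos: [443.9, -224.2, 333.9]
orientation: [0.802, 0.598, 0.001, 0.002]
wrist_force: [0.5, 1.1, -0.9]
grip_width: 0.231
gripper_force: 30.0
```

```bash
python3 - <<'E'
from plan import plan
plan([(465,-24.2,165,None)])
E
```

```text
dp [19.8, -3.7, 0.2] dr [0, 0, -0.0] rows 3.2
[ 4.6481e+02 -2.3910e+01  3.3193e+02 -2.9000e-01]
```

Request:
arm_command(dp=[[2,-0.4,0],[7,-1.3,0],[12.5,-2.3,0],[17.5,-3.3,0],[19.8,-3.7,0]], dr=[[0,0,0],[0,0,0],[0,0,0],[0,0,0],[0,0,0]])

```text
time: 24.88
eef_pos: [463.5, -20.3, 329.3]
orientation: [0.801, 0.599, -0.001, -0.001]
wrist_force: [-0.2, -0.8, -0.9]
grip_width: 0.23
gripper_force: 30.0
```

Request:
arm_command(dp=[[0,0,0],[0,0,0],[0,0,0],[0,0,0]], dr=[[0,0,0],[0,0,0],[0,0,0],[0,0,0]])

```text
time: 25.38
eef_pos: [464.4, -24.4, 330.6]
orientation: [0.802, 0.597, -0.0, -0.0]
wrist_force: [0.6, 0.0, -0.7]
grip_width: 0.232
gripper_force: 30.0
```

```bash
python3 - <<'E'
from meas import *
from plan import plan
z=manip.state()["eef_pos"][2]-201.2
im,d,P=cloud("scene"); print(ring("scene",im,P,(465,-24),z+12,11,50)); cv2.imwrite("pics/s5.png",im[100:300,180:480].repeat(2,0).repeat(2,1))
plan([(465,-24.2,91.2,None)])
E
```

```text
(array([466.9, -22.2]), 409, array([17., 50.]), np.float64(140.8))
dp [0.0, 0.1, 7.2] dr [0, 0, -0.0] rows 1.2
[ 4.6536e+02 -2.4620e+01  2.5870e+02 -2.9000e-01]
```

View pics/s5.png

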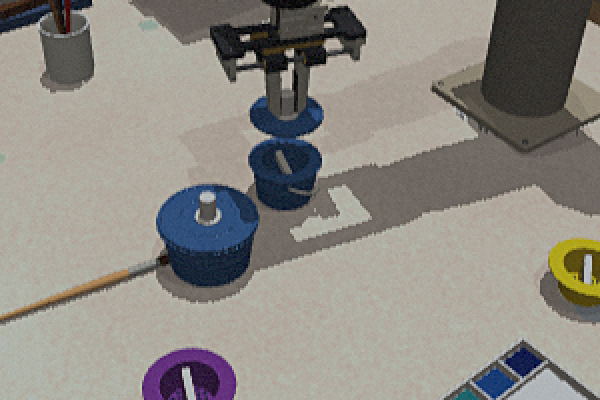

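Request:
arm_command(dp=[[0,0,3],[0,0,5],[0,0,6.2],[0,0,6.8],[0,0,7.2]], dr=[[0,0,0],[0,0,0],[0,0,0],[0,0,0],[0,0,0]])

```text
time: 26.05
eef_pos: [464.7, -23.8, 259.0]
orientation: [0.802, 0.598, 0.0, 0.0]
wrist_force: [0.8, 0.5, -1.1]
grip_width: 0.232
gripper_force: 30.0
```

Request:
arm_command(dp=[[0,0,0.1],[0,0,0.1],[0,0,0.1]], dr=[[0,0,0],[0,0,0],[0,0,0]])

```text
time: 26.42
eef_pos: [464.6, -23.7, 258.2]
orientation: [0.802, 0.598, 0.0, 0.0]
wrist_force: [-0.0, 0.5, -1.0]
grip_width: 0.234
gripper_force: 30.0
```

Request:
arm_command(dp=[[0,0,0],[0,0,0],[0,0,0],[0,0,0]], dr=[[0,0,0],[0,0,0],[0,0,0],[0,0,0]], hand=0.4)

```text
time: 26.92
eef_pos: [464.5, -23.7, 257.8]
orientation: [0.802, 0.598, 0.0, 0.0]
wrist_force: [0.4, 1.1, 0.1]
grip_width: 0.586
gripper_force: 0.0
```

Request:
arm_command(dp=[[0,0,-2],[0,0,-5],[0,0,-9],[0,0,-14],[0,0,-18]], dr=[[0,0,0],[0,0,0],[0,0,0],[0,0,0],[0,0,0]])

```text
time: 27.55
eef_pos: [464.4, -23.7, 439.9]
orientation: [0.802, 0.598, 0.001, 0.001]
wrist_force: [1.3, 0.2, 0.3]
grip_width: 0.601
gripper_force: 0.0
```

```bash
python3 - <<'E'
from meas import *
im,d,P=cloud("scene"); print(ring("scene",im,P,(465,-24),68,11,50),ring("scene",im,P,(625,32),78,11,64)); cv2.imwrite("pics/s6.png",im)
# levelness: plane fit of each lid's disc
for c,z,r in(((465,-24),68,48),((626,33),78,62)):
    q=P[(np.hypot(P[...,0]-c[0],P[...,1]-c[1])<r)&(abs(P[...,2]-z)<7)]
    k=np.linalg.lstsq(np.c_[q[:,:2]-c,np.ones(len(q))],q[:,2],rcond=None)[0];print(k.round(3))
E
```

```text
(array([469. , -19.4]), 568, array([16., 53.]), np.float64(67.7)) (array([628.7,  36.6]), 1256, array([18., 66.]), np.float64(77.7))
[-7.0000e-03 -4.0000e-03  6.8187e+01]
[2.0000e-03 0.0000e+00 7.7931e+01]
```

View pics/s6.png

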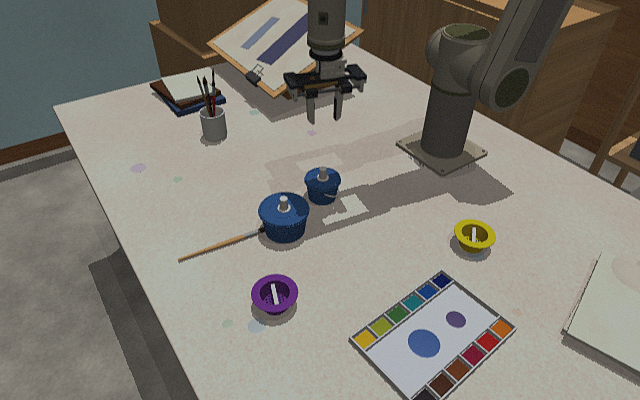

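Both tubs, at pixels (284,218) and (322,187), are closed with level lids at 78 and 68 mm. The bystanders are undisturbed.

```bash
python3 -c "from plant import manip; print(manip.job_done())"
```

```text
the job is handed in; nothing more can be done
None
```

Job handed in at about 28 s of the 99 s allowed: both tubs have their own insert and lid, with the lid tops level at the expected 78 mm and 68 mm, and the palette, jar and brush showed no change in the last picture.

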